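Load a vial rack past the spring gate of a sampler

TASK

Load the vial rack into the sampler: press the gate's long finger bar down with one fingertip so that the stop gate sinks below the floor of the chute, and, keeping it down, push the rack along the chute with the other finger, over the gate, until it rests against the end stop. Only then let the gate spring up behind the rack and move clear. Do not lift or tip the rack, do not let the gate bear on it, and leave the bottle, beaker and cork ring alone.

Things in the scene. Friction and masses are not known exactly. Their poses are not given: they have to be found in the camera images.
- sampler: Fixed vial sampler: grey base 68 mm wide carrying an open-topped chute. Origin on the worktop under the chute's middle, at the gate; x along the chute, the way the rack is pushed (away from the robot), y left, z up. Chute floor at z = 36 mm, x = -175 to +100; walls' inner faces at y = -27 and +27 mm, 3 mm thick, tops at z = 52 mm. A slot for the gate crosses the floor at x = -9 to +9.
- end_stop (a point): Middle of the end stop's face, on the chute floor, at x = 90, y = 0, z = 36 mm in the sampler's frame. The stop is an upright plate across the chute, 34 mm high. Behind it (x = 100 to 210 mm) stands the sampler's white housing, 150 mm wide, 70 mm high, with a parked needle arm on its right side, y = -40 to -70 mm, top at z = 175 mm.
- gate (a joint): Hinge of the steel stop gate, rad, about a pin along the chute just outside its right wall (y = -41, z = 28 mm). 0 = sprung up: a bar (x = -5 to +5 mm) slants across the chute, rising to the left, and blocks the rack. Grows as the finger bar is pressed: at 0.32 the gate lies level, 4 mm below the floor; hard stop 0.36; the rack passes above 0.28. 2 to 4 N hold it down; a spring lifts it.
- finger_bar (a point): Middle of the top of the gate's finger bar; moves with the gate. A steel strip 190 mm long, 22 wide, 4 thick, along the outside of the left wall, from x = -165 to +25 mm in the sampler's frame, free space below. Gate level (0.32): bar flat, top at z = 50 mm, centre line at y = 60 mm. Gate up (0): centre line at about z = 79, y = 49 mm, tilted 0.32 rad, inner edge lower.
- rack_mid (a point): Middle of the vial rack's body, 16 mm above its underside; x along the chute. A white rack 76 mm long, 50 wide, with flat end plates 32 mm high, holding twelve black-capped amber vials, tops 52 mm above the underside. About 0.3 kg, loose in the chute before the gate. Home: front against the end stop, rack_mid at x = 52 mm in the sampler's frame, its rear at 14 mm.
- reagent_bottle: Amber bottle with a black cap, 60 mm across, 115 mm tall, standing right of the sampler; origin at the centre of its base. Leave alone.
- beaker: Glass beaker, 68 mm across, 85 mm tall, left of the sampler; origin at the centre of its base. Leave alone.
- cork_ring: Cork flask ring, 90 mm across, 30 mm thick, lying right of the sampler; origin at the centre of its base. Leave alone.

How it is judged:
By the outcome, as a careful person would: the job done as asked, in the order asked, and still so for the second after the job is handed in, with the robot touching nothing.
It also fails if it takes over 35 s, if anything falls off the work surface, if the arm or the gripper's body presses on something with over 40 N, if the wrist force passes 120 N, or if a joint passes its speed limit or range.

ROBOT

A 6-joint arm with a two-finger parallel gripper is mounted at the origin on the work surface. World frame = base frame: x ahead of the robot, y to its left, z up, the work surface at z = 0. Lengths are in m, angles in degrees, forces in N, time in s.
With the tool pointing down it reaches from about 0.35 to 0.875 m from the base axis. Payload 4.2 kg.
Tool frame: the origin (TCP) lies midway between the tips of the shut fingers; the grasp point (between the pads) lies r.grasp_offset behind it (r.grasp_offset is the distance from the TCP to the grasp point, in m); z points along the fingers, y is the direction in which the jaws open and shut (so a half turn about z gives the same grasp; the last joint's range is limited). The gripper opens to 87 mm and grips with 3 to 60 N. Pads are 19 mm wide; open, the fingers measure 117 mm over their backs; the gripper's body (75 mm by 190 mm) begins 51 mm behind the grasp point.
Start: joints at [-53.48, 22.042, 0.453, 0, -68.411, -14.817], TCP at [0.231, -0.581, 0.223] pointing down, gripper open.
Joint ranges: [-179.83, 179.83], [-69.29, 118.12], [-61.27, 80.66], [-181.25, 117.63], [-171.15, -9.14], [-177.46, 177.46]. Speed limits (degrees/s): [159.86, 159.86, 180, 180, 180, 180].

INTERFACE

Orientations are given as a 3x3 rotation matrix whose columns are the frame's x, y, z axes.
In Python, from station import sense, optics, r gives the robot as it stands. The module is installed in compiled form; this text tells all that it offers.
- The arm moves only by the tool servo_tool, never from a script. Its argument "deltas" is a list of rows, each an object with "slide": the shift along the tool's x, y, z in units of 25 mm (1.0 is 25 mm), a list of three; "spin": the turn about the tool's z in units of 8 degrees (1.0 is 8 degrees). A call has 1 to 10 rows; each row shifts and turns the pose as measured when the row begins, along the tool's axes as they then stand; what a row does not reach is not made up. A row lasts 1/10 s, in which the tool goes at most 50 mm and 8.59 degrees, less where a joint would pass 70% of its speed; a pose out of reach is approached as far as the arm can. A call is refused whole if a number of a shift passes 1 or a number of a turn 1, either way. A call with a gripper value outside its range is refused whole. "gripper" is the closure in counts, from 0 (fully open) to 255 (shut), set as the call begins (left out, the last holds). The fingers move at their own pace and stop on an object; the grip force is fixed at half the most. Time passes only in rows, so rows that do not move let the fingers close. It gives the time, the measured TCP pose, the force and the opening at its end, in the units of the state.
- sense(): the state, without advancing time (a new reading comes with each control period).
- optics.capture(name): name is "scene" or "top"; returns a dict with "frame" (400x640x3 uint8, red, green, blue), "camera_matrix" (3x3 intrinsics, pixels), "k1" (the pictures are not rectified: a ray, as slopes to the right and down, at radius r is drawn at 1 + k1 r^2 times it, then the intrinsics apply), "eye" and "rotation" of the camera in the world. Camera axes: x right, y down, z forward; pixel columns grow to the right and rows downward; lengths in m; the calibration is good to about 2 mm. A picture is of the moment at which its call begins. There is no depth.
- r.finish_job(): hands the job in, once; it reports no verdict.
The state is a dict: "time_s": time; "joints": joint angles; "joint_velocities": joint speeds; "effort": joint torques, N m; "tcp_pos": TCP position; "ee_rot": TCP orientation; "wrist_force": force on the tool from outside, world axes, zero at the start; "moment": the same for the moment, N m; "gripper_width": opening from 0.0 (shut) to 1.0 (fully open).
Only numpy, scipy, OpenCV 4.12 (cv2) and the standard library are available. Lean on these libraries where they do the work, as an engineer would, in place of code of your own. Each camera call takes 0.05 s, during which the arm holds its last target.

## Working session

There is one attempt and no reset: what is moved stays moved. The work goes in short steps, Python scripts to look and compute and a tool call to move; the robot and the scene stay as the last step left them, time stands still between calls to the robot, and variables do not carry over. Pictures are saved under pics/ and viewed, and the job is handed in when it is done.

Besides the shell and the picture viewer there is one more tool, called after "Call:" as a command line: name --argument value ..., lists and objects as JSON in quotes. servo_tool: Moves the arm, as the interface text tells. Its arguments: {"type":"object","properties":{"deltas":{"type":"array"},"gripper":{"type":"number"}},"required":["deltas"]}

```bash
mkdir -p pics; python3 - <<'E'
from station import sense, optics, r
import cv2, numpy as np
s=sense(); print(s, r.grasp_offset)
for n in("scene","top"):
    c=optics.capture(n); cv2.imwrite(f"pics/{n}0.png",c["frame"][:,:,::-1]); np.savez(f"{n}0.npz",**c)
    print(n,c["camera_matrix"],c["k1"],c["eye"],c["rotation"])
E
```

```text
{'time_s': 0.0, 'joints': array([-5.34812723e+01,  2.20912242e+01,  3.77826188e-01, -2.92524010e-02,
       -6.84106539e+01, -1.48157231e+01]), 'joint_velocities': array([-0.03070896, -0.03301487, -0.0600923 , -0.13787723, -0.01264324,
       -0.13528402]), 'effort': array([ 2.49167651e-04, -3.90668106e+01,  1.87407696e+01,  4.21955332e+00,
        1.10732039e-02, -2.11817869e-04]), 'tcp_pos': array([ 0.23090128, -0.58012028,  0.2214407 ]), 'ee_rot': array([[-9.29182780e-01, -3.69619450e-01, -9.06875354e-04],
       [-3.69620551e-01,  9.29180584e-01,  2.02249017e-03],
       [ 9.50992649e-05,  2.21446281e-03, -9.99997544e-01]]), 'wrist_force': array([-0.39883672,  1.09004232, -0.633488  ]), 'moment': array([-0.00800992, -0.00545991, -0.00792189]), 'gripper_width': 0.9992351715942686} 0.0187
scene [[394.50954872   0.         320.14002006]
 [  0.         394.50954872 193.20746909]
 [  0.           0.           1.        ]] 0.025159110651623677 [1.10440923 0.12447037 0.62250405] [[-0.2176355   0.70555366 -0.67440998]
 [ 0.9759348   0.16696582 -0.14026292]
 [ 0.01364039 -0.68870635 -0.72491206]]
top [[399.47486074   0.         325.42653924]
 [  0.         399.47486074 195.05422622]
 [  0.           0.           1.        ]] 0.02459437121887908 [0.52920686 0.04800108 0.88985848] [[-2.25443466e-02 -9.96066855e-01  8.56888160e-02]
 [-9.99745007e-01  2.25722518e-02 -6.43328382e-04]
 [-1.29339145e-03 -8.56814694e-02 -9.96321742e-01]]
```

View pics/scene0.png

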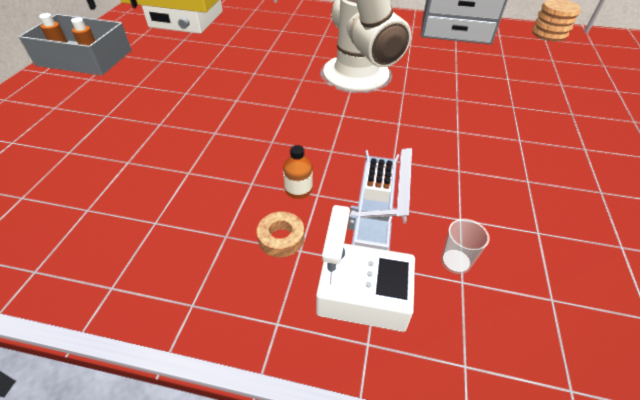

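View pics/top0.png

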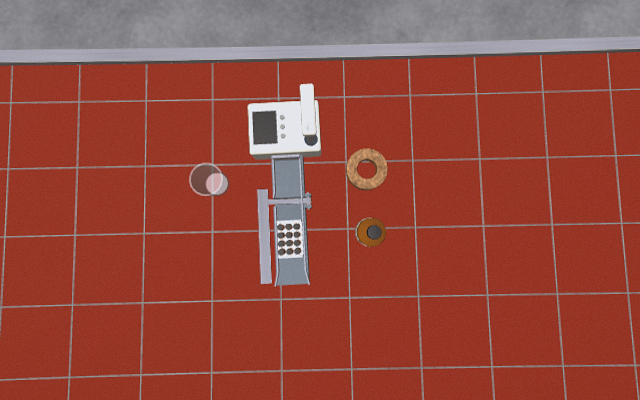

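```bash
python3 - <<'E'
import cv2
a=cv2.imread("pics/top0.png")[75:295,190:390]; cv2.imwrite("pics/topz.png",cv2.resize(a,(540,594),interpolation=cv2.INTER_CUBIC)) 
a=cv2.imread("pics/scene0.png")[140:340,300:480]; cv2.imwrite("pics/scz.png",cv2.resize(a,(540,600),interpolation=cv2.INTER_CUBIC))
E
```

```text
(no output)
```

View pics/topz.png

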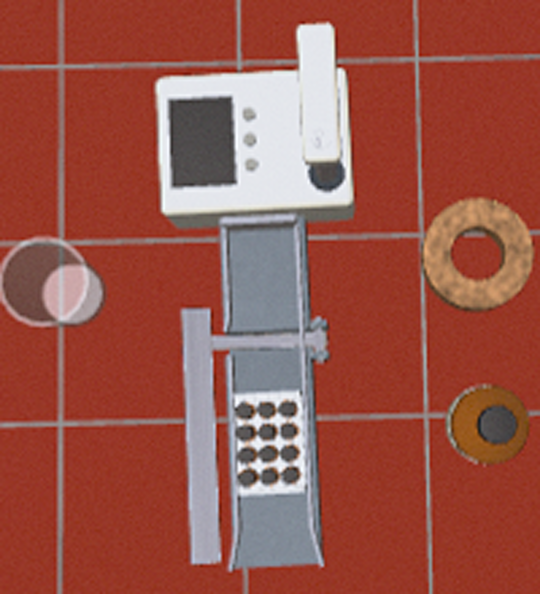

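View pics/scz.png

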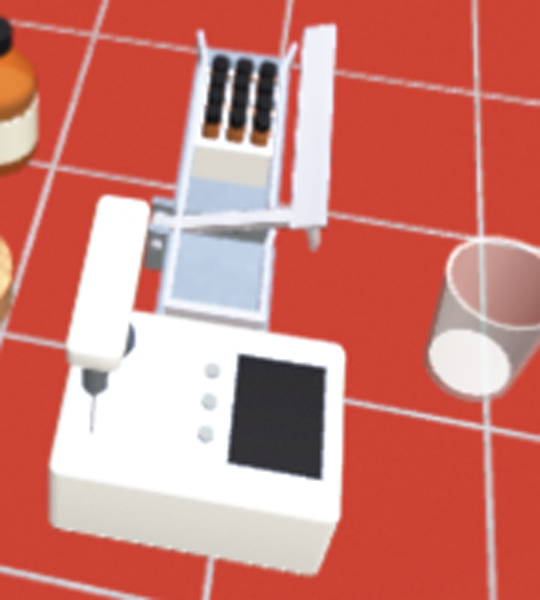

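```bash
cat > h.py <<'E'
import numpy as np, cv2
def ray(c,u,v):
    K=c["camera_matrix"];k=float(c["k1"])
    p=np.array([(u-K[0,2])/K[0,0],(v-K[1,2])/K[1,1]]);q=p.copy()
    for _ in range(20): q=p/(1+k*(q@q))
    d=c["rotation"]@np.array([q[0],q[1],1]); return c["eye"],d
def onz(c,u,v,z):
    e,d=ray(c,u,v); return e+d*(z-e[2])/d[2]
def proj(c,P):
    q=c["rotation"].T@(np.asarray(P)-c["eye"]); q=q[:2]/q[2]; q=q*(1+float(c["k1"])*(q@q)); K=c["camera_matrix"]
    return q*[K[0,0],K[1,1]]+[K[0,2],K[1,2]]
E
python3 - <<'E'
from h import *
np.set_printoptions(precision=4,suppress=True)
c=dict(np.load("top0.npz")); s=dict(np.load("scene0.npz"))
T=lambda X,Y,z:onz(c,190+(X+.5)/2.7-.5,75+(Y+.5)/2.7-.5,z)
for n,X,Y,z in [("bar nl",192,563,.082),("bar nr",221,562,.075),("bar fl",182,310,.082),("bar fr",210,309,.075),
 ("h rl",155,80,.07),("h rr",350,68,.07),("h fl",160,212,.07),("h fr",354,204,.07),
 ("rack rl",238,490,.068),("rack rr",303,493,.068),("rack fl",236,395,.068),("rack fr",300,391,.068),
 ("gate wall left far",213,340,.06),("gate hinge",318,340,.04),("stop l",223,222,.07),("stop r",300,219,.07)]:
    print(n,T(X,Y,z)[:2])
S=lambda X,Y,z:onz(s,300+(X+.5)/3-.5,140+(Y+.5)/3-.5,z)
for n,X,Y,z in [("bar far l",326,227,.082),("bar far r",293,222,.075),("bar near l",336,27,.082),("bar near r",305,24,.075),("h fr",130,313,.07),("h fl",344,346,.07),("h rl",336,520,.07),("h rr",52,490,.07),("rack front top l",272,155,.068),("rack front top r",196,148,.068)]:
    print("S",n,S(X,Y,z)[:2])
E
```

```text
bar nl [0.4257 0.1799]
bar nr [0.425  0.1596]
bar fl [0.6132 0.186 ]
bar fr [0.6142 0.166 ]
h rl [0.7944 0.2074]
h rr [0.8006 0.0558]
h fl [0.6905 0.2043]
h fr [0.6934 0.055 ]
rack rl [0.4772 0.1472]
rack rr [0.4738 0.0982]
rack fl [0.5487 0.1479]
rack fr [0.5507 0.0992]
gate wall left far [0.5917 0.1661]
gate hinge [0.5913 0.086 ]
stop l [0.6817 0.156 ]
stop r [0.6827 0.0968]
S bar far l [0.6186 0.1863]
S bar far r [0.6129 0.1672]
S bar near l [0.4295 0.1807]
S bar near r [0.4225 0.1595]
S h fr [0.6991 0.0821]
S h fl [0.694  0.2033]
S h rl [0.8007 0.2052]
S h rr [0.817  0.0632]
S rack front top l [0.552  0.1495]
S rack front top r [0.5571 0.1004]
```

Call:
servo_tool --deltas '[{"slide":[0,0,0],"spin":0.83},{"slide":[0,0,0],"spin":0.83},{"slide":[0,0,0],"spin":0.83},{"slide":[0,0.5,0],"spin":0},{"slide":[-0.3,1,0],"spin":0},{"slide":[-0.3,1,0],"spin":0},{"slide":[-0.3,1,0],"spin":0},{"slide":[-0.3,1,0],"spin":0},{"slide":[-0.3,1,0],"spin":0},{"slide":[-0.3,1,0],"spin":0}]' --gripper 123

```text
time_s: 1.1
tcp_pos: [0.2721, -0.411, 0.2152]
ee_rot: [[-1.0, -0.009, -0.008], [-0.009, 1.0, 0.013], [0.008, 0.013, -1.0]]
wrist_force: [-0.0, -0.4, 0.6]
gripper_width: 0.515
```

Call:
servo_tool --deltas '[{"slide":[-0.3,1,-0.1],"spin":-0.1},{"slide":[-0.3,1,0],"spin":0},{"slide":[-0.3,1,0],"spin":0},{"slide":[-0.3,1,0],"spin":0},{"slide":[-0.3,1,0],"spin":0},{"slide":[-0.3,1,0],"spin":0},{"slide":[-0.3,1,0],"spin":0},{"slide":[-0.3,1,0],"spin":0},{"slide":[-0.3,1,0],"spin":0},{"slide":[-0.3,1,0],"spin":0}]'

```text
time_s: 2.1
tcp_pos: [0.3402, -0.1474, 0.2181]
ee_rot: [[-1.0, -0.021, -0.012], [-0.021, 1.0, 0.017], [0.012, 0.018, -1.0]]
wrist_force: [-0.1, -0.6, 0.5]
gripper_width: 0.521
```

Call:
servo_tool --deltas '[{"slide":[-0.3,1,0],"spin":0},{"slide":[-0.3,1,0],"spin":0},{"slide":[-0.3,1,0],"spin":0},{"slide":[-0.3,1,0],"spin":0},{"slide":[-0.3,1,0],"spin":0},{"slide":[-0.3,1,0],"spin":0},{"slide":[-0.3,1,0],"spin":0},{"slide":[0,0,0],"spin":0}]'

```text
time_s: 2.9
tcp_pos: [0.388, 0.0382, 0.2194]
ee_rot: [[-1.0, -0.025, -0.014], [-0.025, 1.0, 0.018], [0.014, 0.019, -1.0]]
wrist_force: [-0.3, -0.6, -0.5]
gripper_width: 0.519
```

Call:
servo_tool --deltas '[{"slide":[-0.55,0.9,0],"spin":-0.05},{"slide":[-0.55,0.9,0],"spin":0},{"slide":[-0.55,0.9,0],"spin":0},{"slide":[-0.55,0.9,0],"spin":0},{"slide":[-0.4,0.7,0],"spin":0},{"slide":[0,0,0],"spin":0},{"slide":[0,0,0],"spin":0}]'

```text
time_s: 3.6
tcp_pos: [0.4482, 0.148, 0.2178]
ee_rot: [[-0.999, -0.03, -0.021], [-0.031, 0.999, 0.015], [0.021, 0.016, -1.0]]
wrist_force: [-0.1, -0.8, 0.4]
gripper_width: 0.516
```

```bash
python3 - <<'E'
from station import sense, optics, r
import cv2, numpy as np
s=sense(); print(s["time_s"],s["tcp_pos"],s["ee_rot"],s["wrist_force"],s["joints"])
for n,(v0,v1,u0,u1) in(("scene",(60,260,290,490)),("top",(75,295,190,390))):
    c=optics.capture(n); a=c["frame"][v0:v1,u0:u1,::-1]; cv2.imwrite(f"pics/{n}1.png",cv2.resize(a,None,fx=2.7,fy=2.7,interpolation=cv2.INTER_CUBIC))
E
```

```text
3.6 [0.44822906 0.14800621 0.21775072] [[-0.99930776 -0.03045432 -0.02136667]
 [-0.03078016  0.99941226  0.01509059]
 [ 0.02089454  0.01573781 -0.99965781]] [-0.05122299 -0.84165335  0.41197308] [  37.07085243    7.72279824  -19.40064275   -1.59788989  -63.34123656
 -124.59327654]
```

View pics/top1.png

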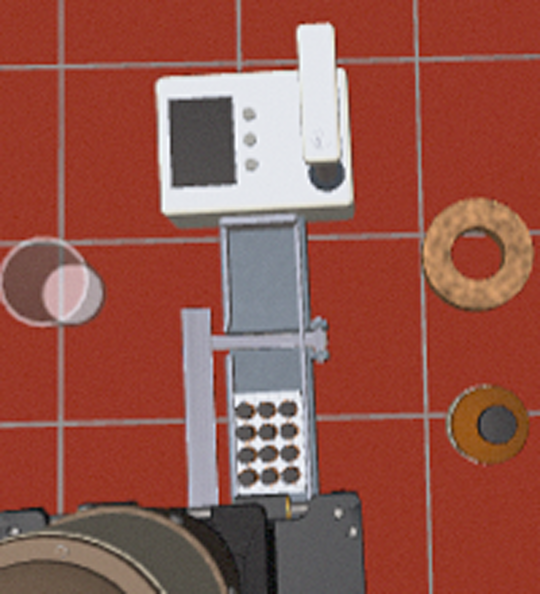

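View pics/scene1.png

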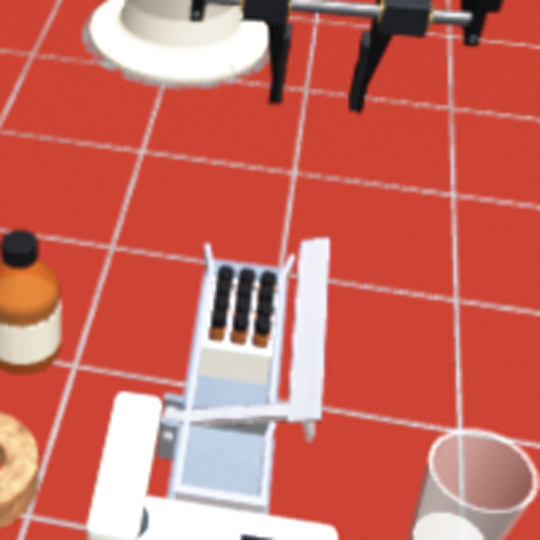

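```bash
python3 - <<'E'
from h import *
from station import sense
c=dict(np.load("scene0.npz")); s=sense()
for y in (-.0375,-.03,-.0225,.0225,.03,.0375):
    p=proj(c,s["tcp_pos"]+s["ee_rot"][:,1]*y); print(y,(p-[290,60])*2.7)
E
```

```text
-0.0375 [259.68755963  90.97724213]
-0.03 [270.61908722  92.06096865]
-0.0225 [281.58268283  93.14635305]
0.0225 [348.05564487  99.69458076]
0.03 [359.25277535 100.79212903]
0.0375 [370.48460758 101.89149817]
```

Call:
servo_tool --deltas '[{"slide":[-0.06,0.03,0.8],"spin":0},{"slide":[-0.06,0.03,0.8],"spin":0},{"slide":[-0.06,0.03,0.8],"spin":0},{"slide":[-0.06,0.03,0.8],"spin":0},{"slide":[-0.06,0.03,0.8],"spin":0},{"slide":[-0.06,0,0.7],"spin":0},{"slide":[0,0,0],"spin":0},{"slide":[0,0,0],"spin":0}]'

```text
time_s: 4.5
tcp_pos: [0.4531, 0.1471, 0.1003]
ee_rot: [[-1.0, -0.024, -0.016], [-0.024, 1.0, 0.018], [0.016, 0.019, -1.0]]
wrist_force: [0.2, 0.1, 1.0]
gripper_width: 0.513
```

```bash
python3 - <<'E'
from station import sense, optics, r
import cv2, numpy as np
s=sense(); print(s["time_s"],s["tcp_pos"],s["ee_rot"],s["wrist_force"])
for n,(v0,v1,u0,u1) in(("scene",(110,260,310,460)),):
    c=optics.capture(n); a=c["frame"][v0:v1,u0:u1,::-1]; cv2.imwrite(f"pics/{n}2.png",cv2.resize(a,None,fx=4,fy=4,interpolation=cv2.INTER_CUBIC))
E
```

```text
4.5 [0.45309606 0.14709613 0.10026048] [[-0.99959031 -0.02359009 -0.01620878]
 [-0.02388431  0.99954896  0.01820462]
 [ 0.01577202  0.0185843  -0.99970289]] [0.24303357 0.08496058 1.01612655]
```

View pics/scene2.png

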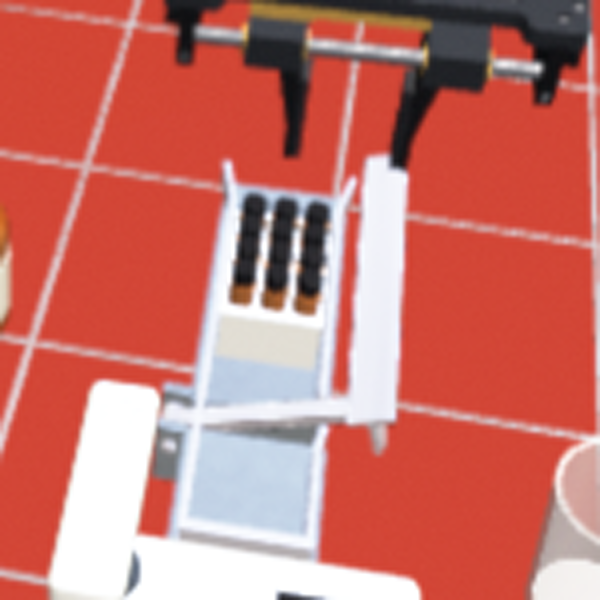

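Call:
servo_tool --deltas '[{"slide":[0,0.16,0.3],"spin":-0.04},{"slide":[0,0.04,0.4],"spin":0},{"slide":[0,0,0.4],"spin":0},{"slide":[0,0,0.3],"spin":0},{"slide":[0,0,0],"spin":0}]'

```text
time_s: 5.05
tcp_pos: [0.4554, 0.156, 0.0667]
ee_rot: [[-1.0, -0.031, -0.007], [-0.031, 0.999, 0.025], [0.006, 0.025, -1.0]]
wrist_force: [-0.8, -0.5, 2.0]
gripper_width: 0.519
```

```bash
cat > look.py <<'E'
import sys
from station import sense, optics, r
import cv2, numpy as np
i=sys.argv[1]
s=sense(); print(s["time_s"],s["tcp_pos"],s["ee_rot"],s["wrist_force"],s["gripper_width"])
for n,(v0,v1,u0,u1) in(("scene",(110,260,310,460)),("top",(140,300,220,360))):
    if len(sys.argv)>2 and n=="top": continue
    c=optics.capture(n); a=c["frame"][v0:v1,u0:u1,::-1]; cv2.imwrite(f"pics/{n}_{i}.png",cv2.resize(a,None,fx=3.7,fy=3.7,interpolation=cv2.INTER_CUBIC))
E
python3 look.py 3
```

```text
5.05 [0.45541329 0.15597329 0.06668451] [[-0.99950085 -0.03084875 -0.0068117 ]
 [-0.03101163  0.99919968  0.02526429]
 [ 0.00602688  0.02546292 -0.9996576 ]] [-0.76672613 -0.51969266  1.95855319] 0.5190648695582964
```

View pics/scene_3.png

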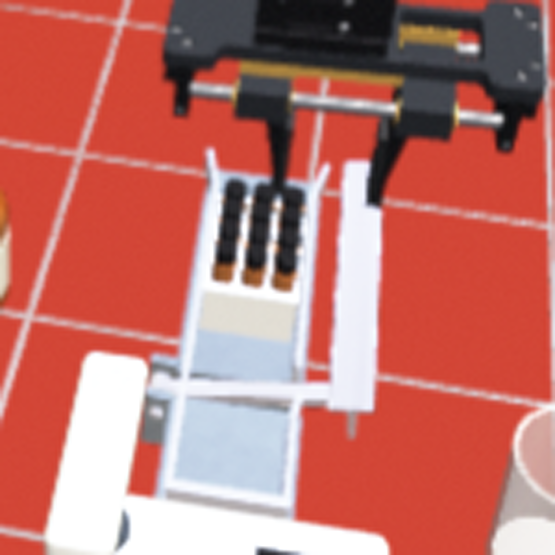

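Call:
servo_tool --deltas '[{"slide":[0,-0.12,0.2],"spin":0},{"slide":[0,-0.08,0.25],"spin":0},{"slide":[0,0,0.2],"spin":0},{"slide":[0,0,0],"spin":0}]'

```text
time_s: 5.55
tcp_pos: [0.4573, 0.1525, 0.051]
ee_rot: [[-1.0, -0.031, -0.002], [-0.031, 0.999, 0.029], [0.001, 0.029, -1.0]]
wrist_force: [0.2, 1.4, 3.6]
gripper_width: 0.515
```

```bash
python3 look.py 4
```

```text
5.55 [0.45729485 0.15246651 0.05102659] [[-0.99951385 -0.03111773 -0.00193599]
 [-0.03116085  0.99909268  0.02903122]
 [ 0.00103085  0.02907744 -0.99957663]] [0.15256127 1.44044481 3.58667945] 0.5151197689843464
```

View pics/scene_4.png

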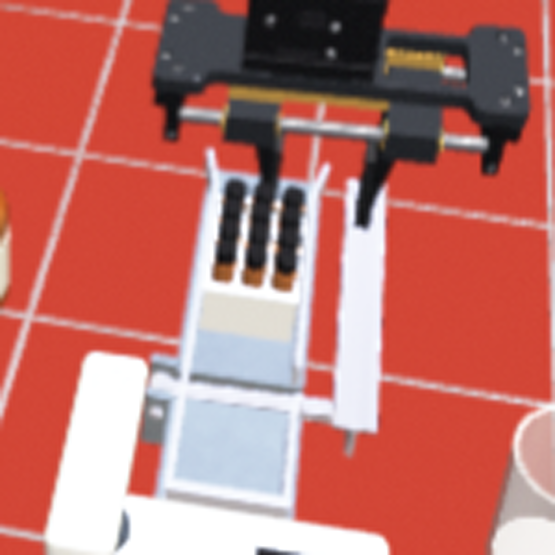

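View pics/top_4.png

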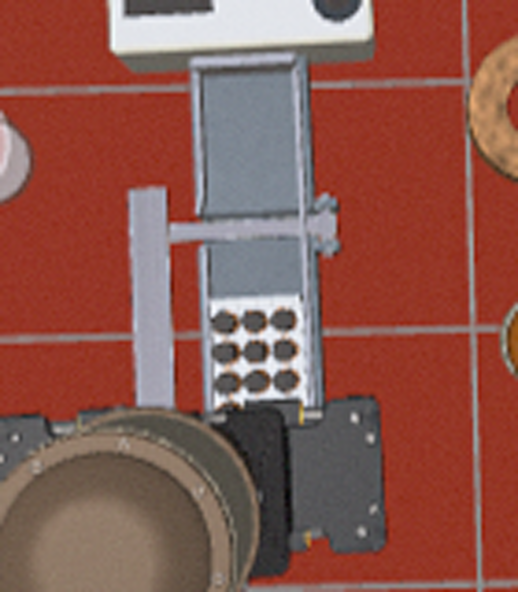

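Call:
servo_tool --deltas '[{"slide":[0,0,0.15],"spin":0},{"slide":[0,0,0.08],"spin":0},{"slide":[0,0,0.0],"spin":0}]'

```text
time_s: 5.95
tcp_pos: [0.4575, 0.1532, 0.0457]
ee_rot: [[-1.0, -0.032, -0.001], [-0.032, 0.999, 0.03], [0.0, 0.03, -1.0]]
wrist_force: [-0.0, 2.5, 3.9]
gripper_width: 0.516
```

```bash
python3 look.py 5 
```

```text
5.95 [0.45747954 0.15316463 0.04571758] [[-9.99501588e-01 -3.15526622e-02 -1.00268026e-03]
 [-3.15685386e-02  9.99052861e-01  2.99467718e-02]
 [ 5.68302058e-05  2.99634991e-02 -9.99550992e-01]] [-0.04388273  2.47457865  3.88680296] 0.5162716739758119
```

View pics/scene_5.png

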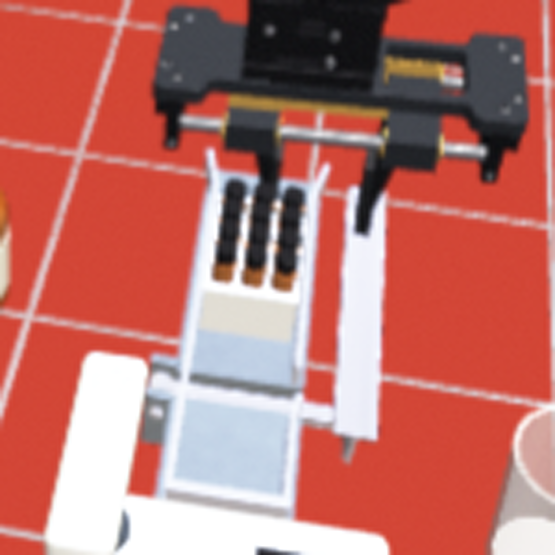

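View pics/top_5.png

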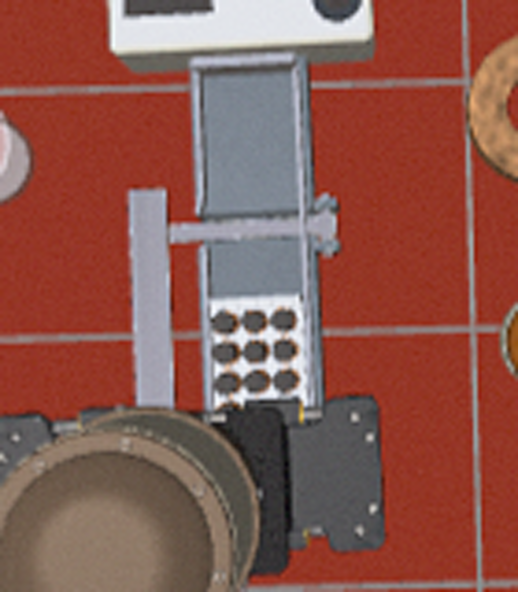

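```bash
python3 - <<'E'
from h import *
c=dict(np.load("top0.npz")); s=dict(np.load("scene0.npz"))
def tri(a,b):
    e1,d1=ray(c,*a);e2,d2=ray(s,*b)
    t=np.linalg.lstsq(np.c_[d1,-d2],e2-e1,rcond=None)[0]; p=e1+d1*t[0];q=e2+d2*t[1];return (p+q)/2,np.linalg.norm(p-q)
f=lambda X,Y,u,v:((X+.5)/3.7-.5+u,(Y+.5)/3.7-.5+v)
print(tri(f(129,190,220,140),f(377,439,310,110)),tri(f(165,189,220,140),f(337,434,310,110)))
E
```

```text
(array([0.61416362, 0.19847855, 0.04276882]), np.float64(0.0005003053215812088)) (array([0.61440149, 0.17830527, 0.04132939]), np.float64(0.0010972161784274274))
```

Call:
servo_tool --deltas '[{"slide":[-0.15,0,0],"spin":0},{"slide":[-0.2,0,0],"spin":0},{"slide":[-0.2,0,0],"spin":0},{"slide":[-0.2,0,0],"spin":0},{"slide":[-0.2,0,0],"spin":0},{"slide":[-0.1,0,0],"spin":0}]'

```text
time_s: 6.65
tcp_pos: [0.468, 0.1484, 0.0437]
ee_rot: [[-0.999, -0.025, -0.038], [-0.026, 1.0, 0.017], [0.037, 0.018, -0.999]]
wrist_force: [-10.4, 6.1, 13.1]
gripper_width: 0.522
```

```bash
python3 look.py 6 
```

```text
6.65 [0.46796697 0.1483573  0.04374603] [[-0.99896212 -0.02543259 -0.0377871 ]
 [-0.02609043  0.9995147   0.01701916]
 [ 0.03733592  0.01798738 -0.99914087]] [-10.36829997   6.14180998  13.05907309] 0.5221662503340561
```

View pics/scene_6.png

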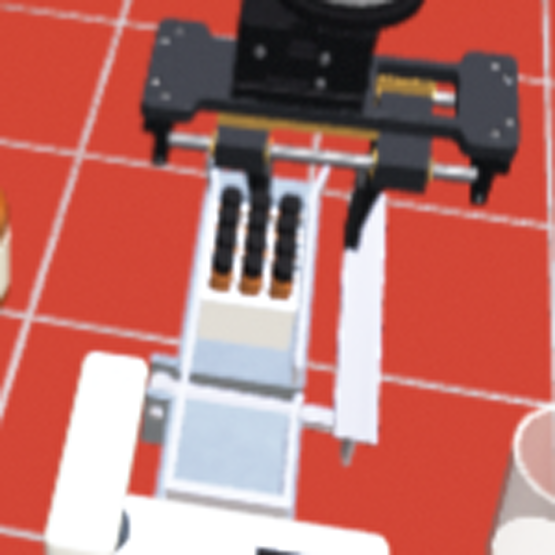

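View pics/top_6.png

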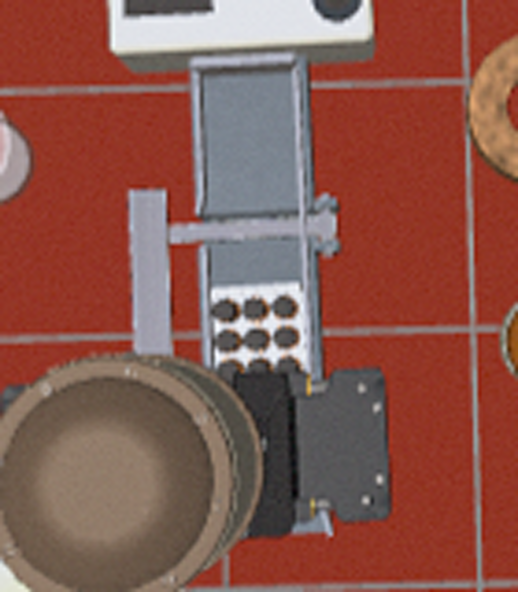

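Call:
servo_tool --deltas '[{"slide":[0,0.08,-0.1],"spin":0},{"slide":[0,0.06,0],"spin":-0.04}]'

```text
time_s: 6.95
tcp_pos: [0.4675, 0.1503, 0.0465]
ee_rot: [[-0.999, -0.032, -0.04], [-0.032, 0.999, 0.014], [0.039, 0.015, -0.999]]
wrist_force: [0.5, -2.5, 2.6]
gripper_width: 0.515
```

Call:
servo_tool --deltas '[{"slide":[-0.15,0.02,-0.005],"spin":0},{"slide":[-0.2,0.0,-0.008],"spin":0},{"slide":[-0.2,0,-0.008],"spin":0},{"slide":[-0.2,0,-0.008],"spin":0}]'

```text
time_s: 7.35
tcp_pos: [0.472, 0.1482, 0.0442]
ee_rot: [[-0.997, -0.024, -0.072], [-0.024, 1.0, 0.006], [0.072, 0.008, -0.997]]
wrist_force: [-19.7, 11.0, 22.5]
gripper_width: 0.521
```

```bash
python3 look.py 7 
```

```text
7.35 [0.47199727 0.14817416 0.04416407] [[-0.99709861 -0.02388055 -0.07227785]
 [-0.02441305  0.99968087  0.00649285]
 [ 0.07209974  0.00823853 -0.9973634 ]] [-19.68606075  11.01280736  22.48196823] 0.5212717487814822
```

View pics/scene_7.png

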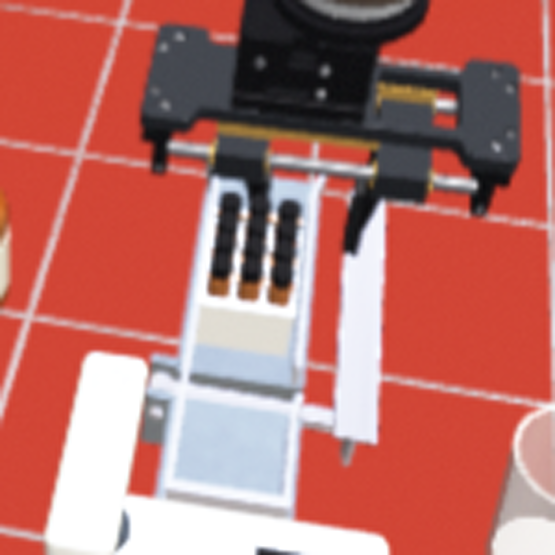

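View pics/top_7.png

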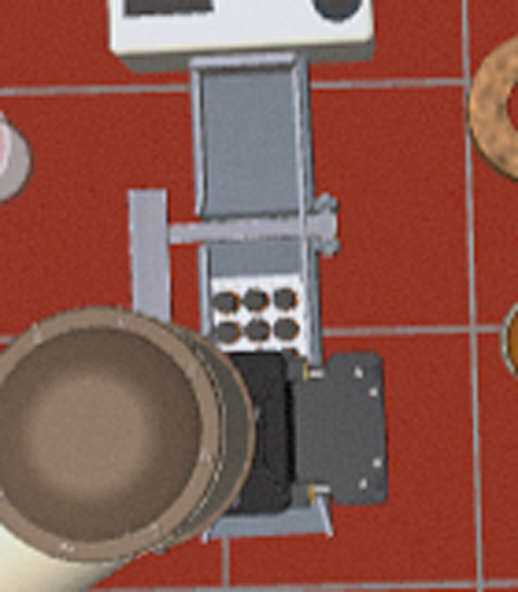

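Call:
servo_tool --deltas '[{"slide":[0.2,0,0.01],"spin":-0.03},{"slide":[0.2,0,0.015],"spin":0},{"slide":[0.2,0,0.015],"spin":0}]'

```text
time_s: 7.75
tcp_pos: [0.4625, 0.1499, 0.0457]
ee_rot: [[-0.998, -0.03, -0.061], [-0.031, 0.999, 0.011], [0.061, 0.013, -0.998]]
wrist_force: [3.0, 0.4, 3.1]
gripper_width: 0.52
```

Call:
servo_tool --deltas '[{"slide":[0,0,0.15],"spin":0},{"slide":[0.2,0,0.06],"spin":0},{"slide":[0.2,0,0.06],"spin":0},{"slide":[0.1,0,0.02],"spin":0}]'

```text
time_s: 8.15
tcp_pos: [0.4581, 0.1521, 0.0444]
ee_rot: [[-0.999, -0.034, -0.042], [-0.034, 0.999, 0.017], [0.042, 0.018, -0.999]]
wrist_force: [2.9, -0.7, 3.4]
gripper_width: 0.518
```

Call:
servo_tool --deltas '[{"slide":[0,0,0.15],"spin":0},{"slide":[0.2,0,0.05],"spin":0},{"slide":[0.25,0,0.06],"spin":0},{"slide":[0.2,0,0.03],"spin":0}]'

```text
time_s: 8.55
tcp_pos: [0.4504, 0.1544, 0.0439]
ee_rot: [[-0.999, -0.038, -0.023], [-0.038, 0.999, 0.024], [0.022, 0.025, -0.999]]
wrist_force: [3.8, -0.5, 4.3]
gripper_width: 0.519
```

Call:
servo_tool --deltas '[{"slide":[0,0,-0.13],"spin":0.05},{"slide":[-0.3,-0.02,-0.01],"spin":0},{"slide":[-0.4,0,-0.012],"spin":0},{"slide":[-0.4,0,-0.015],"spin":0}]'

```text
time_s: 8.95
tcp_pos: [0.4721, 0.1512, 0.0448]
ee_rot: [[-0.999, -0.03, -0.039], [-0.03, 0.999, 0.016], [0.039, 0.017, -0.999]]
wrist_force: [-3.3, -0.8, 3.6]
gripper_width: 0.521
```

Call:
servo_tool --deltas '[{"slide":[-0.4,0.02,-0.08],"spin":0},{"slide":[-0.4,0.02,-0.05],"spin":0},{"slide":[-0.4,0,-0.04],"spin":0}]'

```text
time_s: 9.25
tcp_pos: [0.4867, 0.1506, 0.0442]
ee_rot: [[-0.997, -0.018, -0.081], [-0.019, 1.0, 0.008], [0.08, 0.01, -0.997]]
wrist_force: [-42.9, 22.3, 38.3]
gripper_width: 0.521
```

```bash
python3 look.py 8 
```

```text
9.25 [0.48674252 0.15059004 0.04418861] [[-0.99658337 -0.01811808 -0.08058117]
 [-0.01882631  0.99979046  0.00803789]
 [ 0.08041865  0.00952748 -0.99671564]] [-42.89611184  22.25232321  38.34970172] 0.5207358567881771
```

View pics/scene_8.png

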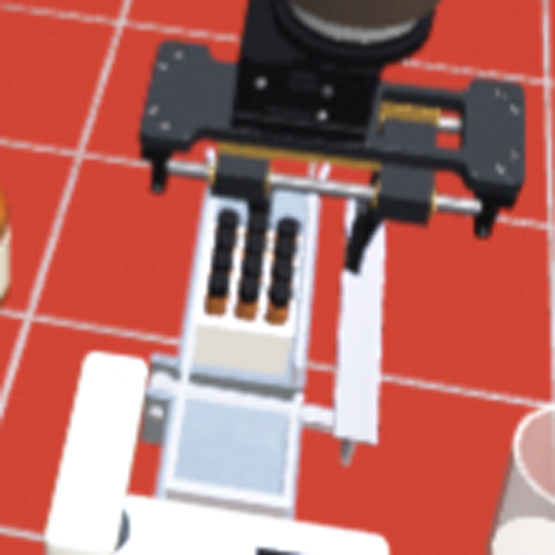

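View pics/top_8.png

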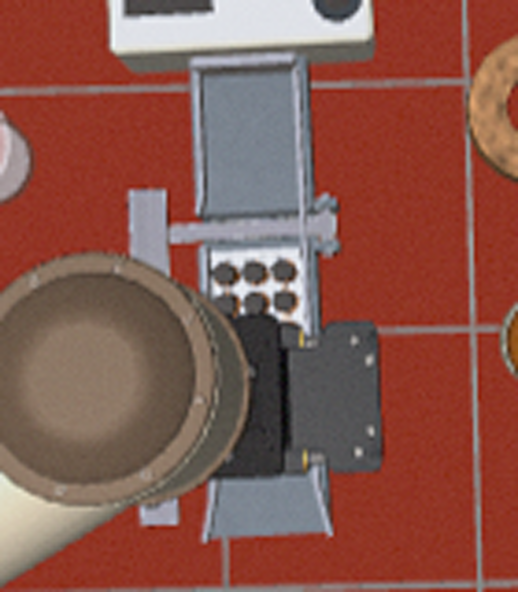

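```bash
python3 - <<'E'
from station import sense
s=sense();print(s["moment"],s["wrist_force"],s["effort"],s["joints"],s["joint_velocities"])
E
```

```text
[ 3.08081624  7.44223303 -0.09086695] [-24.85913777  10.43855501  21.73174921] [ -8.29995453 -26.66320682  17.09873736   6.95242345   4.60106403
  -0.08092343] [  33.54423356   24.85581122  -23.6840275    -3.95867345  -44.96305758
 -119.44316168] [ 0.26358016 -0.48984351 -1.45071487  0.76684834  2.14641937  0.09731439]
```

Call:
servo_tool --deltas '[{"slide":[0.2,0,0.0],"spin":0},{"slide":[0.25,0,0.08],"spin":-0.05},{"slide":[0.25,0,0.1],"spin":0},{"slide":[0.25,0,0.1],"spin":0},{"slide":[0.25,0,0.1],"spin":0}]'

```text
time_s: 9.85
tcp_pos: [0.4785, 0.155, 0.0437]
ee_rot: [[-0.999, -0.034, -0.039], [-0.035, 0.999, 0.018], [0.039, 0.019, -0.999]]
wrist_force: [6.2, -4.1, 10.2]
gripper_width: 0.512
```

```bash
python3 - <<'E'
from station import sense
s=sense();print(s["moment"],s["wrist_force"],s["ee_rot"])
E
```

```text
[-1.22955431 -1.82876304 -0.16304361] [ 6.23868718 -4.07889732 10.20541799] [[-0.99863767 -0.03447272 -0.03917185]
 [-0.03520111  0.99921706  0.01805957]
 [ 0.03851862  0.01941386 -0.99906928]]
```

Call:
servo_tool --deltas '[{"slide":[0.25,-0.03,0.06],"spin":0},{"slide":[0.25,-0.03,0.06],"spin":0},{"slide":[0.25,0,0.05],"spin":0.03},{"slide":[0.25,0,0.05],"spin":0},{"slide":[0.2,0,0.04],"spin":0}]'

```text
time_s: 10.35
tcp_pos: [0.4677, 0.1586, 0.0434]
ee_rot: [[-0.999, -0.032, -0.003], [-0.032, 0.999, 0.032], [0.002, 0.033, -0.999]]
wrist_force: [4.2, -1.9, 6.2]
gripper_width: 0.522
```

```bash
python3 - <<'E'
from station import sense
s=sense();print(s["moment"],s["wrist_force"],s["ee_rot"])
E
```

```text
[-0.38991614 -1.27520399 -0.16406088] [ 4.17001382 -1.88089717  6.24300678] [[-0.99947304 -0.03229129 -0.00330521]
 [-0.03238174  0.99894742  0.03248814]
 [ 0.00225264  0.03257805 -0.99946666]]
```

Call:
servo_tool --deltas '[{"slide":[0,-0.05,-0.15],"spin":0},{"slide":[0,-0.1,-0.06],"spin":0},{"slide":[-0.2,-0.05,0],"spin":0},{"slide":[-0.25,0,0],"spin":0}]'

```text
time_s: 10.75
tcp_pos: [0.4775, 0.1528, 0.0474]
ee_rot: [[-0.999, -0.032, -0.01], [-0.032, 0.999, 0.03], [0.009, 0.031, -0.999]]
wrist_force: [-3.3, -0.0, 3.9]
gripper_width: 0.519
```

```bash
python3 - <<'E'
from station import sense
s=sense();print(s["moment"],s["wrist_force"],s["ee_rot"])
E
```

```text
[0.08421682 0.77802572 0.10189338] [-3.29243415 -0.03324967  3.86340876] [[-0.99945148 -0.03157646 -0.00998342]
 [-0.0318658   0.99903309  0.0302895 ]
 [ 0.00901733  0.03059101 -0.99949131]]
```

Call:
servo_tool --deltas '[{"slide":[-0.2,0,-0.02],"spin":0},{"slide":[-0.2,0,-0.02],"spin":0},{"slide":[-0.2,0,-0.02],"spin":0}]'

```text
time_s: 11.05
tcp_pos: [0.4902, 0.1511, 0.0468]
ee_rot: [[-0.999, -0.029, -0.02], [-0.03, 0.999, 0.026], [0.019, 0.026, -0.999]]
wrist_force: [-11.1, 5.2, 8.5]
gripper_width: 0.515
```

```bash
python3 - <<'E'
from station import sense
s=sense();print(s["moment"],s["wrist_force"],s["ee_rot"])
E
```

```text
[ 1.39614776  3.28375389 -0.10826145] [-11.12643712   5.23117614   8.53657795] [[-0.99938137 -0.02911524 -0.01972769]
 [-0.02962026  0.99922794  0.02581012]
 [ 0.01896099  0.02637849 -0.99947219]]
```

Call:
servo_tool --deltas '[{"slide":[-0.2,0.06,-0.08],"spin":0},{"slide":[-0.2,0.06,-0.06],"spin":0}]'

```text
time_s: 11.25
tcp_pos: [0.4973, 0.1523, 0.0484]
ee_rot: [[-0.999, -0.027, -0.029], [-0.027, 0.999, 0.022], [0.028, 0.023, -0.999]]
wrist_force: [-5.0, -0.3, 1.9]
gripper_width: 0.518
```

```bash
python3 - <<'E'
from station import sense
s=sense();print(s["moment"],s["wrist_force"],s["ee_rot"])
E
```

```text
[-0.13844025  1.16563384  0.08355293] [-5.04642118 -0.26046652  1.93732452] [[-0.9992318  -0.02665212 -0.02873121]
 [-0.0272817   0.99939118  0.02174796]
 [ 0.02813409  0.02251509 -0.99935056]]
```

Call:
servo_tool --deltas '[{"slide":[-0.22,0.04,-0.02],"spin":0},{"slide":[-0.22,0.04,-0.03],"spin":0},{"slide":[-0.22,0.04,-0.03],"spin":0}]'

```text
time_s: 11.55
tcp_pos: [0.5124, 0.1543, 0.0488]
ee_rot: [[-0.999, -0.025, -0.035], [-0.026, 0.999, 0.018], [0.035, 0.019, -0.999]]
wrist_force: [-11.3, -1.7, 7.0]
gripper_width: 0.517
```

```bash
cat > m.py <<'E'
from station import sense
s=sense();print(s["moment"].round(2),s["wrist_force"].round(1),s["tcp_pos"].round(4),s["ee_rot"][:,2].round(3))
E
python3 m.py
```

```text
[-0.36  3.71 -0.19] [-11.3  -1.7   7. ] [0.5124 0.1543 0.0488] [-0.035  0.018 -0.999]
```

Call:
servo_tool --deltas '[{"slide":[-0.2,0.02,-0.04],"spin":-0.03},{"slide":[-0.2,0.03,-0.04],"spin":0}]'

```text
time_s: 11.75
tcp_pos: [0.5128, 0.1528, 0.0486]
ee_rot: [[-0.998, -0.022, -0.059], [-0.023, 1.0, 0.012], [0.059, 0.013, -0.998]]
wrist_force: [-17.1, 3.5, 10.3]
gripper_width: 0.517
```

```bash
python3 m.py; python3 look.py 9
```

```text
[ 0.95  4.93 -0.45] [-17.1   3.5  10.3] [0.5128 0.1528 0.0486] [-0.059  0.012 -0.998]
11.75 [0.51282447 0.15280532 0.04862927] [[-0.99800781 -0.02180867 -0.05920122]
 [-0.02253799  0.99967776  0.01167952]
 [ 0.05892743  0.01299053 -0.99817774]] [-17.11724185   3.53419732  10.27471681] 0.5171682961941326
```

View pics/scene_9.png

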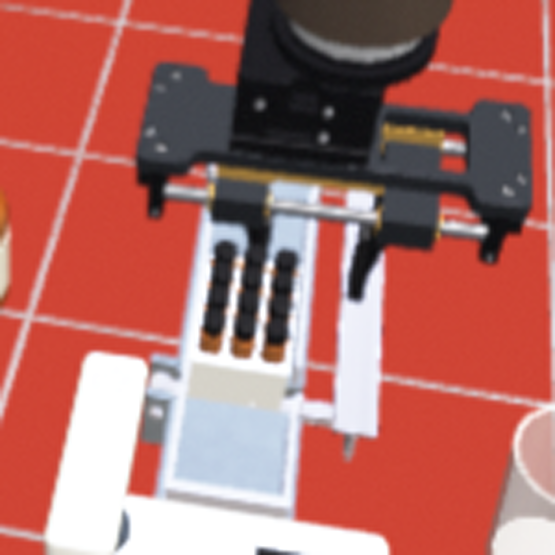

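View pics/top_9.png

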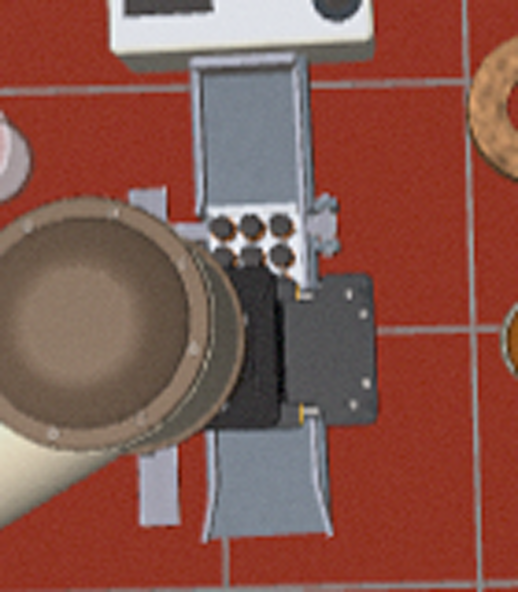

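Call:
servo_tool --deltas '[{"slide":[0,0.12,-0.02],"spin":0},{"slide":[-0.05,0.16,-0.02],"spin":0},{"slide":[-0.05,0.16,0],"spin":0}]'

```text
time_s: 12.15
tcp_pos: [0.5118, 0.1597, 0.0491]
ee_rot: [[-0.997, -0.019, -0.069], [-0.019, 1.0, 0.004], [0.069, 0.005, -0.998]]
wrist_force: [-4.8, -5.5, 2.9]
gripper_width: 0.52
```

```bash
python3 m.py; python3 look.py 10
```

```text
[-1.62  1.31 -0.1 ] [-4.8 -5.5  2.9] [0.5118 0.1597 0.0491] [-0.069  0.004 -0.998]
12.15 [0.5118486  0.15966018 0.04907894] [[-0.99743031 -0.0188104  -0.06912995]
 [-0.01912608  0.99980944  0.00390734]
 [ 0.06904328  0.00521949 -0.99760001]] [-4.83892694 -5.54954095  2.93377736] 0.5203672723513662
```

View pics/top_10.png

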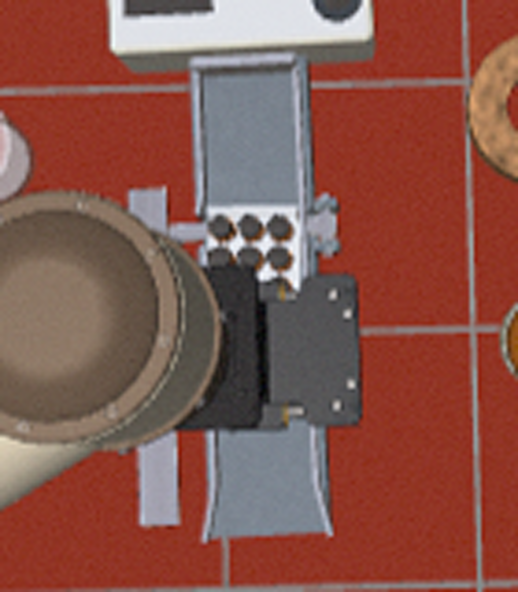

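View pics/scene_10.png

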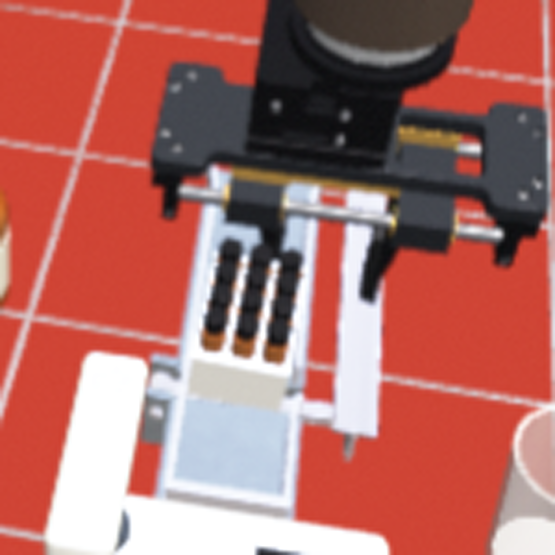

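Call:
servo_tool --deltas '[{"slide":[-0.15,0.0,-0.01],"spin":-0.04},{"slide":[-0.2,0.02,-0.02],"spin":-0.04},{"slide":[-0.2,0.02,-0.03],"spin":0}]'

```text
time_s: 12.55
tcp_pos: [0.5224, 0.1599, 0.049]
ee_rot: [[-0.997, -0.028, -0.078], [-0.028, 1.0, 0.001], [0.078, 0.004, -0.997]]
wrist_force: [-5.2, -0.9, 2.4]
gripper_width: 0.516
```

```bash
python3 m.py
```

```text
[-0.29  1.33 -0.02] [-5.2 -0.9  2.4] [0.5224 0.1599 0.049 ] [-0.078  0.001 -0.997]
```

Call:
servo_tool --deltas '[{"slide":[-0.25,0.03,-0.03],"spin":0},{"slide":[-0.25,0.03,-0.03],"spin":0},{"slide":[-0.25,0.03,-0.03],"spin":0}]'

```text
time_s: 12.85
tcp_pos: [0.5395, 0.1604, 0.0487]
ee_rot: [[-0.996, -0.027, -0.087], [-0.026, 1.0, -0.003], [0.087, -0.001, -0.996]]
wrist_force: [-6.7, -2.5, 3.7]
gripper_width: 0.519
```

```bash
python3 m.py
```

```text
[-0.48  1.89  0.  ] [-6.7 -2.5  3.7] [0.5395 0.1604 0.0487] [-0.087 -0.003 -0.996]
```

Call:
servo_tool --deltas '[{"slide":[-0.25,0.01,-0.03],"spin":-0.03},{"slide":[-0.25,0.01,-0.03],"spin":0},{"slide":[-0.25,0.01,-0.03],"spin":0}]'

```text
time_s: 13.15
tcp_pos: [0.5582, 0.1609, 0.0488]
ee_rot: [[-0.995, -0.03, -0.092], [-0.03, 1.0, -0.006], [0.092, -0.003, -0.996]]
wrist_force: [-6.2, -1.0, 3.2]
gripper_width: 0.517
```

```bash
python3 m.py; python3 look.py 11
```

```text
[-0.16  1.38 -0.01] [-6.2 -1.   3.2] [0.5582 0.1609 0.0488] [-0.092 -0.006 -0.996]
13.15 [0.55820599 0.16089297 0.04878976] [[-0.99531568 -0.0302656  -0.09181874]
 [-0.02988059  0.99953798 -0.00556532]
 [ 0.09194475 -0.00279565 -0.99576019]] [-6.21479935 -0.95386753  3.18228065] 0.5173145052888131
```

View pics/scene_11.png

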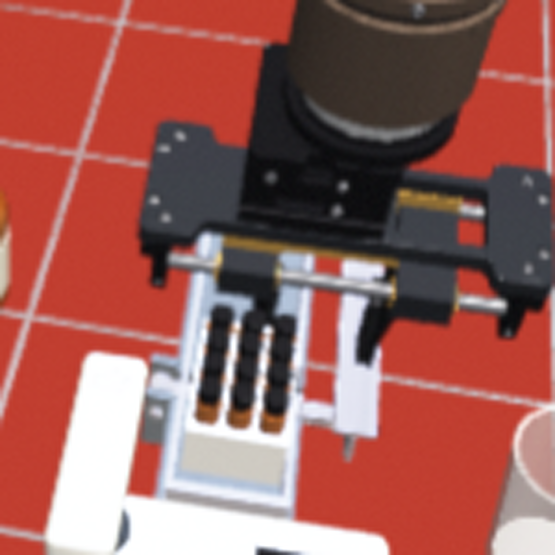

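View pics/top_11.png

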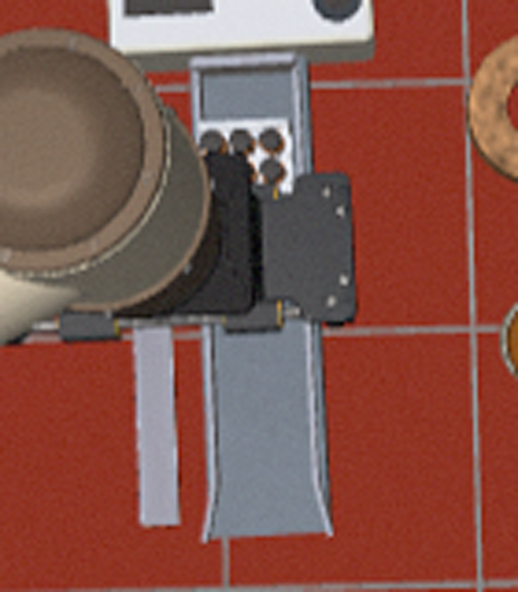

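Call:
servo_tool --deltas '[{"slide":[-0.25,0.01,-0.03],"spin":0},{"slide":[-0.25,0.01,-0.03],"spin":0},{"slide":[-0.25,0.01,-0.03],"spin":0}]'

```text
time_s: 13.55
tcp_pos: [0.5781, 0.1623, 0.0491]
ee_rot: [[-0.995, -0.03, -0.091], [-0.03, 1.0, -0.005], [0.091, -0.003, -0.996]]
wrist_force: [-5.1, 0.5, 2.6]
gripper_width: 0.518
```

Call:
servo_tool --deltas '[{"slide":[-0.2,0.01,-0.02],"spin":0},{"slide":[-0.15,0.01,-0.02],"spin":0}]'

```text
time_s: 13.75
tcp_pos: [0.5865, 0.1623, 0.0489]
ee_rot: [[-0.995, -0.03, -0.095], [-0.029, 1.0, -0.007], [0.095, -0.004, -0.995]]
wrist_force: [-5.7, -1.1, 2.5]
gripper_width: 0.516
```

```bash
python3 m.py; python3 look.py 12
```

```text
[-0.32  1.46  0.03] [-5.7 -1.1  2.5] [0.5865 0.1623 0.0489] [-0.095 -0.007 -0.995]
13.75 [0.5864518  0.16233435 0.04890664] [[-0.99506769 -0.02959327 -0.09468124]
 [-0.02906786  0.99955346 -0.00692387]
 [ 0.09484386 -0.00413754 -0.99548356]] [-5.671808   -1.12922013  2.45880302] 0.5161862762213374
```

View pics/scene_12.png

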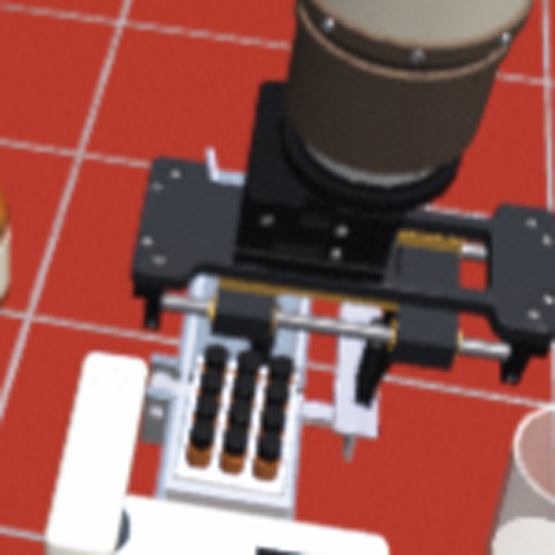

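View pics/top_12.png

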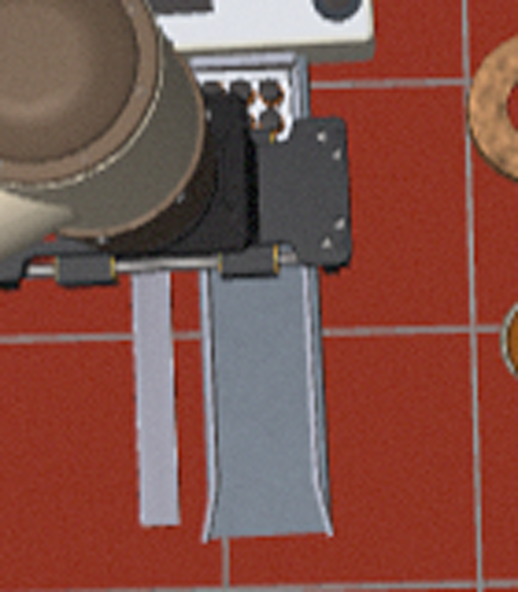

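Call:
servo_tool --deltas '[{"slide":[-0.12,0.01,-0.015],"spin":0},{"slide":[-0.12,0.01,-0.015],"spin":0}]'

```text
time_s: 14.05
tcp_pos: [0.5909, 0.1623, 0.0488]
ee_rot: [[-0.995, -0.028, -0.099], [-0.028, 1.0, -0.008], [0.099, -0.005, -0.995]]
wrist_force: [-10.1, 0.8, 7.0]
gripper_width: 0.516
```

Call:
servo_tool --deltas '[{"slide":[-0.12,0.01,-0.015],"spin":0}]'

```text
time_s: 14.15
tcp_pos: [0.591, 0.1623, 0.0487]
ee_rot: [[-0.994, -0.027, -0.106], [-0.026, 1.0, -0.009], [0.106, -0.006, -0.994]]
wrist_force: [-12.8, 0.6, 9.5]
gripper_width: 0.52
```

```bash
python3 m.py
```

```text
[ 0.31  3.75 -0.31] [-12.8   0.6   9.5] [0.591  0.1623 0.0487] [-0.106 -0.009 -0.994]
```

```bash
python3 look.py 13
```

```text
14.15 [0.59095035 0.16227416 0.04872445] [[-0.99403228 -0.02705872 -0.10567714]
 [-0.02621915  0.99961271 -0.00932615]
 [ 0.10588857 -0.00649972 -0.99435676]] [-12.81419203   0.64515305   9.50245282] 0.5195826975371377
```

View pics/scene_13.png

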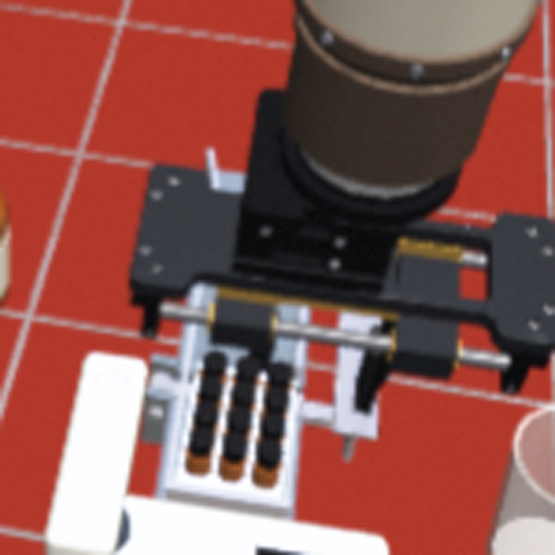

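View pics/top_13.png

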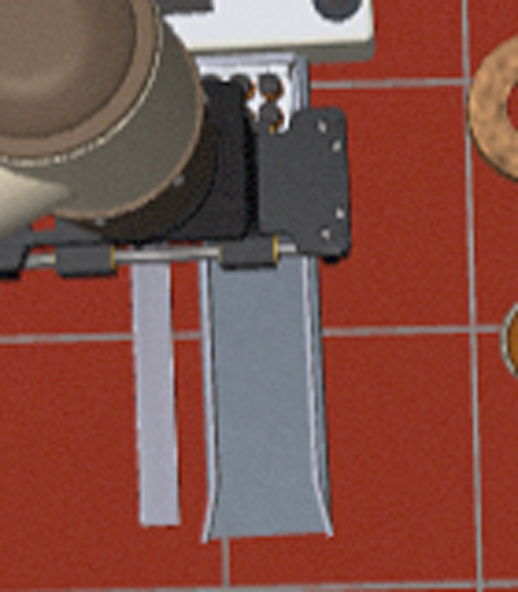

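Call:
servo_tool --deltas '[{"slide":[0.1,0,0.01],"spin":0},{"slide":[0.25,0,0.04],"spin":0},{"slide":[0.25,0,0.04],"spin":0},{"slide":[0.25,0,0.04],"spin":0},{"slide":[0.2,0,0.03],"spin":0}]'

```text
time_s: 14.75
tcp_pos: [0.5747, 0.1655, 0.0518]
ee_rot: [[-0.997, -0.029, -0.078], [-0.029, 1.0, -0.0], [0.078, 0.002, -0.997]]
wrist_force: [2.2, -0.4, 3.9]
gripper_width: 0.52
```

```bash
python3 m.py; python3 look.py 14
```

```text
[ 0.   -0.76 -0.06] [ 2.2 -0.4  3.9] [0.5747 0.1655 0.0518] [-0.078 -0.    -0.997]
14.75 [0.57469061 0.16546636 0.05179814] [[-9.96546479e-01 -2.93952017e-02 -7.76597513e-02]
 [-2.94624282e-02  9.99565849e-01 -2.80204693e-04]
 [ 7.76342719e-02  2.00880785e-03 -9.96979882e-01]] [ 2.18608598 -0.38232718  3.87952723] 0.5197953185649575
```

View pics/scene_14.png

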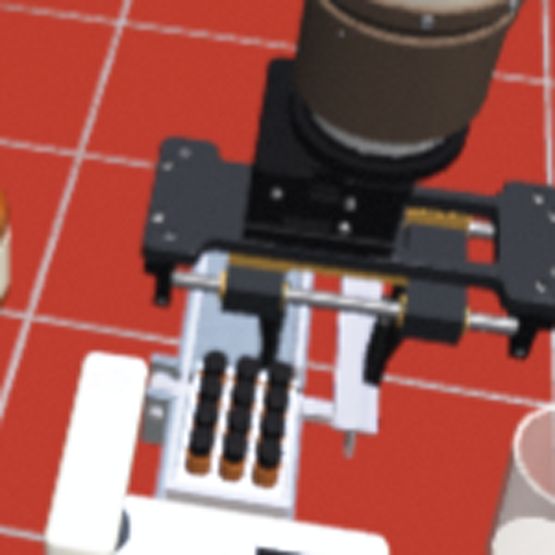

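View pics/top_14.png

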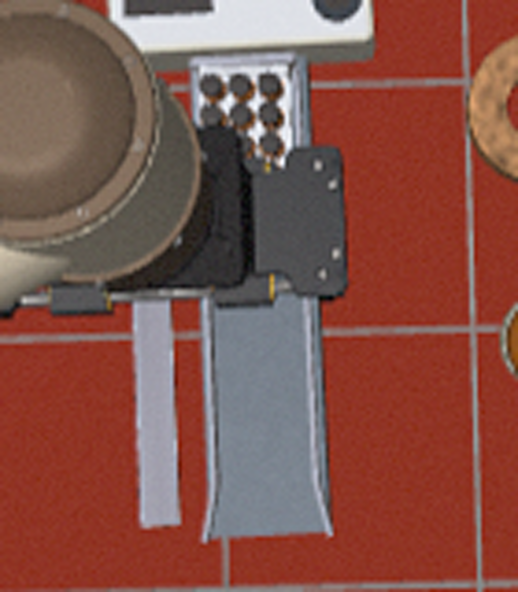

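```bash
python3 - <<'E'
from h import *
c=dict(np.load("top0.npz")); s=dict(np.load("scene0.npz"))
o=np.array([.591,.1262]);a=np.radians(1.8);R=np.array([[np.cos(a),np.sin(a)],[-np.sin(a),np.cos(a)]])
f=lambda X,Y,u,v,k:((X+.5)/k-.5+u,(Y+.5)/k-.5+v)
for q in [(247,411),(267,410),(289,409)]: print("ini",R@(onz(c,*f(*q,190,75,2.7),.088)[:2]-o))
for q in [(212,85),(241,85),(271,86)]: print("now",R@(onz(c,*f(*q,220,140,3.7),.088)[:2]-o))
for q in [(196,67),(292,67)]: print("front edge now",R@(onz(c,*f(*q,220,140,3.7),.068)[:2]-o))
for q in [(236,395),(300,391)]: print("front edge ini",R@(onz(c,*f(*q,190,75,2.7),.068)[:2]-o))
for P in [(90,-25,68),(90,25,68),(90,-27,70),(90,27,70),(14,25,68),(14,-25,68)]:
    w=np.append(o+R.T@np.array(P[:2])/1e3,P[2]/1e3)
    print(P,"top",(proj(c,w)-[220,140])*3.7,"scene",(proj(s,w)-[310,110])*3.7)
E
python3 -c "
import cv2
" ; python3 - <<'E'
import sys;sys.path.insert(0,'.')
from station import optics
import cv2
for n,(v0,v1,u0,u1) in(("scene",(190,260,340,410)),("top",(140,210,255,325))):
    a=optics.capture(n)["frame"][v0:v1,u0:u1,::-1]; cv2.imwrite(f"pics/{n}_15.png",cv2.resize(a,None,fx=8,fy=8,interpolation=cv2.INTER_CUBIC))
E
```

```text
ini [-0.0543797   0.01295203]
ini [-0.05444692 -0.00187221]
ini [-0.05459353 -0.0181817 ]
now [0.07596156 0.01574253]
now [ 0.07510824 -0.00012378]
now [ 0.07367066 -0.01651501]
front edge now [0.09015832 0.0265647 ]
front edge now [ 0.08725963 -0.0273293 ]
front edge ini [-0.04156733  0.022989  ]
front edge ini [-0.04117381 -0.02573735]
(90, -25, 68) top [286.27788391  61.06145139] scene [174.03370684 477.78858689]
(90, 25, 68) top [197.44408804  65.78061547] scene [280.23499315 494.82108389]
(90, -27, 70) top [289.58350382  60.22361701] scene [170.16206323 474.54841021]
(90, 27, 70) top [193.41164378  65.33215537] scene [285.10674733 492.95696387]
(14, 25, 68) top [203.31633097 200.20856184] scene [291.3613722  374.41797833]
(14, -25, 68) top [292.82637363 195.38817221] scene [192.47736243 359.60100786]
```

View pics/scene_15.png

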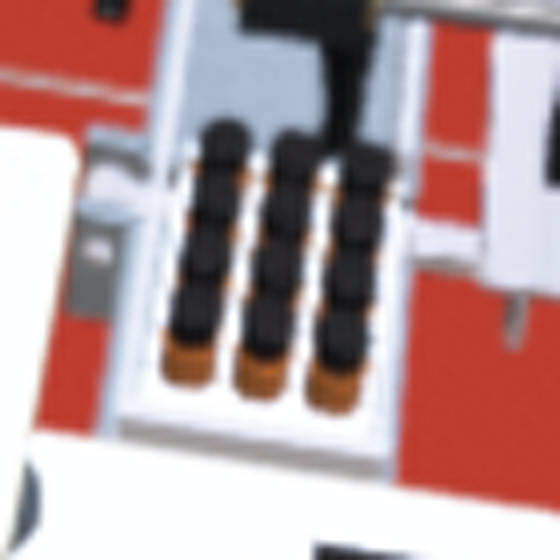

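View pics/top_15.png

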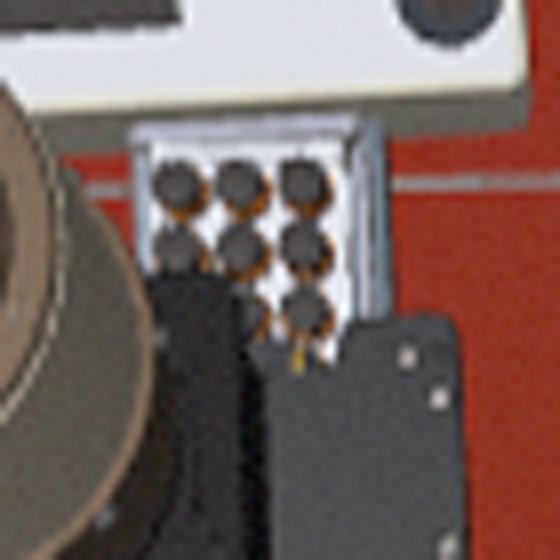

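Call:
servo_tool --deltas '[{"slide":[0,-0.15,0.12],"spin":0},{"slide":[0,-0.2,0.03],"spin":0},{"slide":[0,-0.2,0],"spin":0},{"slide":[0,0,0],"spin":0}]' --gripper 76

```text
time_s: 15.35
tcp_pos: [0.574, 0.1522, 0.0471]
ee_rot: [[-0.996, -0.03, -0.08], [-0.03, 1.0, 0.001], [0.08, 0.003, -0.997]]
wrist_force: [0.9, -0.5, 2.7]
gripper_width: 0.688
```

```bash
python3 m.py; python3 look.py 16
```

```text
[-0.08 -0.56 -0.07] [ 0.9 -0.5  2.7] [0.574  0.1522 0.0471] [-0.08   0.001 -0.997]
15.35 [0.57397587 0.15219063 0.04705549] [[-9.96305418e-01 -3.02380021e-02 -8.03814502e-02]
 [-3.03992761e-02  9.99537528e-01  7.83087139e-04]
 [ 8.03205970e-02  3.22373186e-03 -9.96763868e-01]] [ 0.92724021 -0.52196565  2.68253301] 0.6880433834688376
```

View pics/scene_16.png

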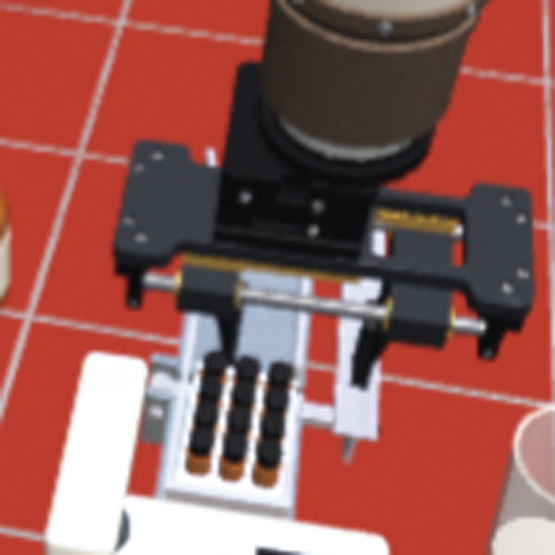

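Call:
servo_tool --deltas '[{"slide":[-0.2,0,-0.025],"spin":0},{"slide":[-0.2,0.0,-0.03],"spin":0},{"slide":[-0.15,0.0,-0.025],"spin":0},{"slide":[-0.12,0.0,-0.02],"spin":0}]'

```text
time_s: 15.85
tcp_pos: [0.5858, 0.1499, 0.0459]
ee_rot: [[-0.995, -0.03, -0.095], [-0.029, 1.0, -0.005], [0.096, -0.002, -0.995]]
wrist_force: [-3.0, -0.9, 2.9]
gripper_width: 0.704
```

```bash
python3 m.py
```

```text
[0.14 0.8  0.07] [-3.  -0.9  2.9] [0.5858 0.1499 0.0459] [-0.095 -0.005 -0.995]
```

Call:
servo_tool --deltas '[{"slide":[-0.12,0.04,-0.04],"spin":0},{"slide":[-0.12,0.04,-0.03],"spin":0}]'

```text
time_s: 16.05
tcp_pos: [0.5903, 0.1509, 0.0463]
ee_rot: [[-0.994, -0.029, -0.101], [-0.028, 1.0, -0.008], [0.101, -0.005, -0.995]]
wrist_force: [-7.7, -0.8, 5.9]
gripper_width: 0.703
```

Call:
servo_tool --deltas '[{"slide":[-0.12,0.03,-0.03],"spin":0}]'

```text
time_s: 16.15
tcp_pos: [0.5903, 0.1509, 0.0462]
ee_rot: [[-0.994, -0.027, -0.109], [-0.026, 1.0, -0.01], [0.109, -0.007, -0.994]]
wrist_force: [-10.9, -0.1, 7.0]
gripper_width: 0.701
```

```bash
python3 m.py
```

```text
[ 0.12  2.96 -0.24] [-10.9  -0.1   7. ] [0.5903 0.1509 0.0462] [-0.109 -0.01  -0.994]
```

```bash
cat > z.py <<'E'
import sys
from station import optics
import cv2
for n,(v0,v1,u0,u1) in(("scene",(190,260,340,410)),("top",(140,210,255,325))):
    a=optics.capture(n)["frame"][v0:v1,u0:u1,::-1]; cv2.imwrite(f"pics/{n}_z{sys.argv[1]}.png",cv2.resize(a,None,fx=8,fy=8,interpolation=cv2.INTER_CUBIC))
E
python3 z.py 17
```

```text
(no output)
```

View pics/top_z17.png

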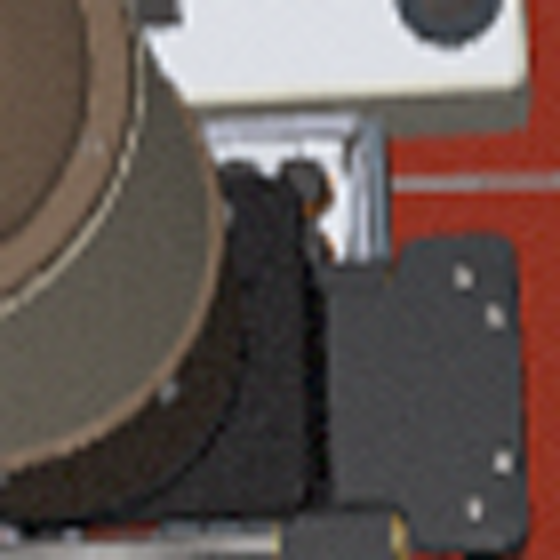

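View pics/scene_z17.png

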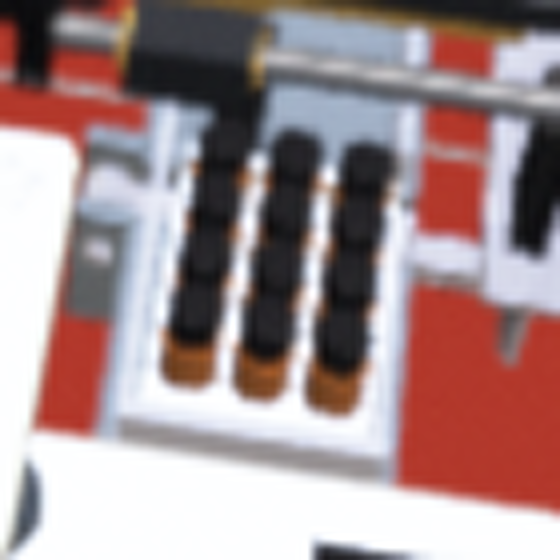

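Call:
servo_tool --deltas '[{"slide":[-0.06,-0.12,-0.01],"spin":0},{"slide":[-0.06,-0.12,-0.01],"spin":0}]'

```text
time_s: 16.45
tcp_pos: [0.5914, 0.1473, 0.0464]
ee_rot: [[-0.993, -0.025, -0.113], [-0.025, 1.0, -0.007], [0.113, -0.004, -0.994]]
wrist_force: [-8.0, 5.3, 6.0]
gripper_width: 0.702
```

```bash
python3 m.py;python3 z.py 18
```

```text
[ 1.74  2.23 -0.48] [-8.   5.3  6. ] [0.5914 0.1473 0.0464] [-0.113 -0.007 -0.994]
```

View pics/scene_z18.png

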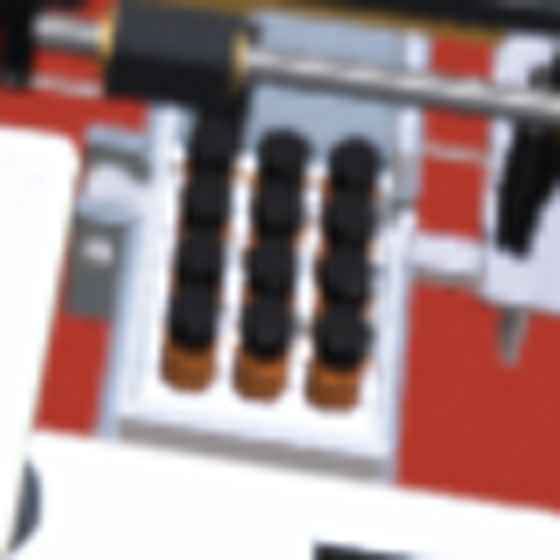

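View pics/top_z18.png

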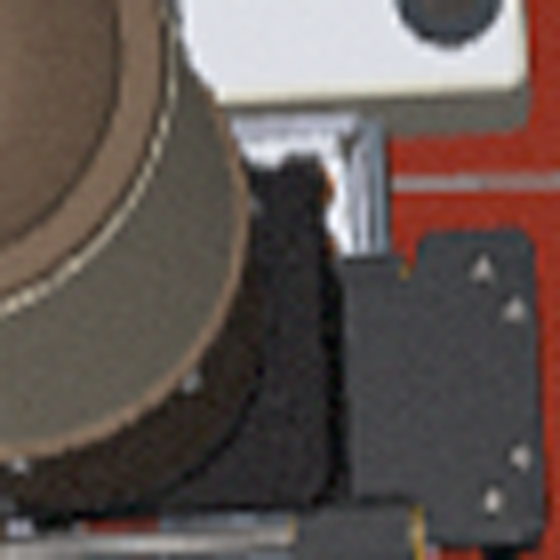

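Call:
servo_tool --deltas '[{"slide":[-0.1,0.03,-0.02],"spin":0},{"slide":[0.06,0.02,0.0],"spin":0},{"slide":[0.2,0,0.02],"spin":0},{"slide":[0.25,0,0.03],"spin":0},{"slide":[0.25,0,0.03],"spin":0},{"slide":[0.25,0,0.03],"spin":0},{"slide":[0.25,0,0.03],"spin":0}]'

```text
time_s: 17.25
tcp_pos: [0.5675, 0.15, 0.0495]
ee_rot: [[-0.995, -0.023, -0.097], [-0.023, 1.0, -0.002], [0.097, 0.001, -0.995]]
wrist_force: [2.2, 0.7, 3.4]
gripper_width: 0.702
```

```bash
python3 m.py;python3 z.py 19
```

```text
[ 0.06 -0.94 -0.15] [2.2 0.7 3.4] [0.5675 0.15   0.0495] [-0.097 -0.002 -0.995]
```

View pics/scene_z19.png

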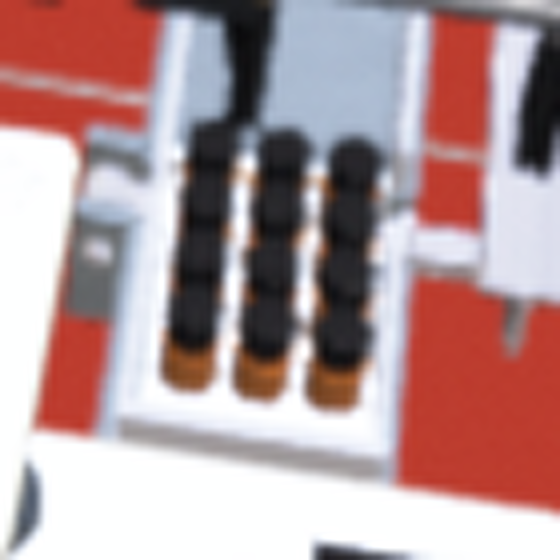

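View pics/top_z19.png

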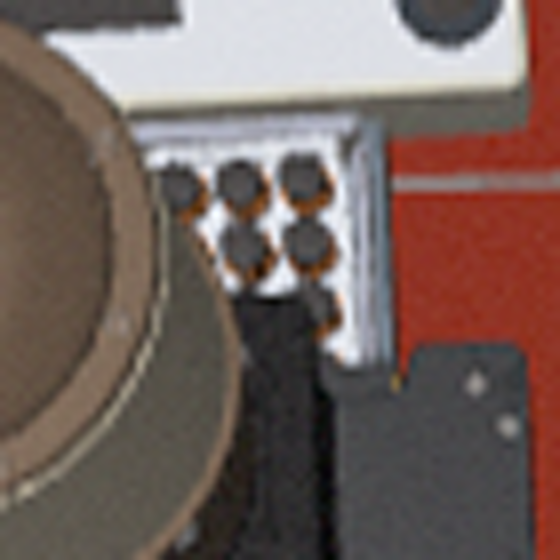

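Call:
servo_tool --deltas '[{"slide":[0.04,0,-0.2],"spin":0},{"slide":[0.04,0,-0.25],"spin":0},{"slide":[0.05,0,-0.3],"spin":0},{"slide":[0.05,0,-0.3],"spin":0},{"slide":[0.05,0,-0.3],"spin":0},{"slide":[0.06,0,-0.4],"spin":0},{"slide":[0.1,0,-0.6],"spin":0},{"slide":[0.1,0,-0.8],"spin":0},{"slide":[0.1,0,-0.8],"spin":0},{"slide":[0.1,0,-0.8],"spin":0}]'

```text
time_s: 18.35
tcp_pos: [0.5535, 0.1477, 0.1705]
ee_rot: [[-0.992, -0.022, -0.121], [-0.021, 1.0, -0.009], [0.121, -0.006, -0.993]]
wrist_force: [0.2, -0.4, -0.4]
gripper_width: 0.708
```

Call:
servo_tool --deltas '[{"slide":[0.4,0,-0.8],"spin":0},{"slide":[0.8,0,-0.8],"spin":0},{"slide":[1,0,-0.3],"spin":0},{"slide":[1,0,-0.1],"spin":0},{"slide":[1,0,-0.1],"spin":0},{"slide":[1,0,-0.1],"spin":0},{"slide":[0.8,0,-0.1],"spin":0},{"slide":[0,0,0],"spin":0},{"slide":[0,0,0],"spin":0}]'

```text
time_s: 19.25
tcp_pos: [0.4035, 0.1463, 0.2537]
ee_rot: [[-0.992, -0.023, -0.121], [-0.023, 1.0, -0.002], [0.121, 0.001, -0.993]]
wrist_force: [-0.0, 1.0, 1.0]
gripper_width: 0.707
```

```bash
python3 m.py;python3 z.py 20; python3 look.py 20
```

```text
[-0.03 -0.31 -0.  ] [-0.  1.  1.] [0.4035 0.1463 0.2537] [-0.121 -0.002 -0.993]
19.35 [0.4040836  0.1462324  0.25333366] [[-9.92335588e-01 -2.26835351e-02 -1.21472373e-01]
 [-2.25547775e-02  9.99742643e-01 -2.43503087e-03]
 [ 1.21496346e-01  3.23414549e-04 -9.92591826e-01]] [-0.06456849  0.39385398 -0.03154524] 0.7037821778838006
```

View pics/scene_z20.png

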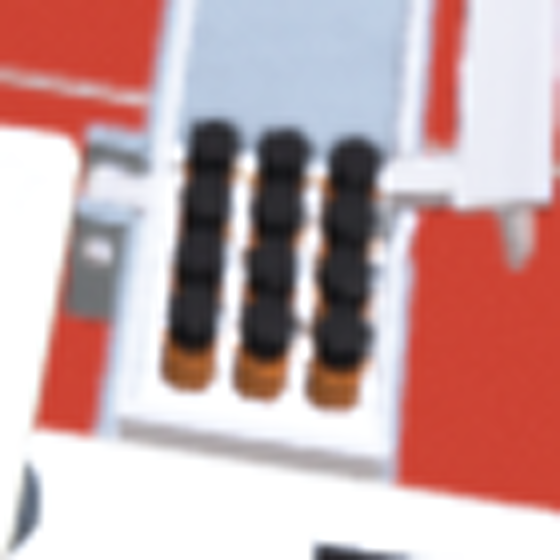

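View pics/top_20.png

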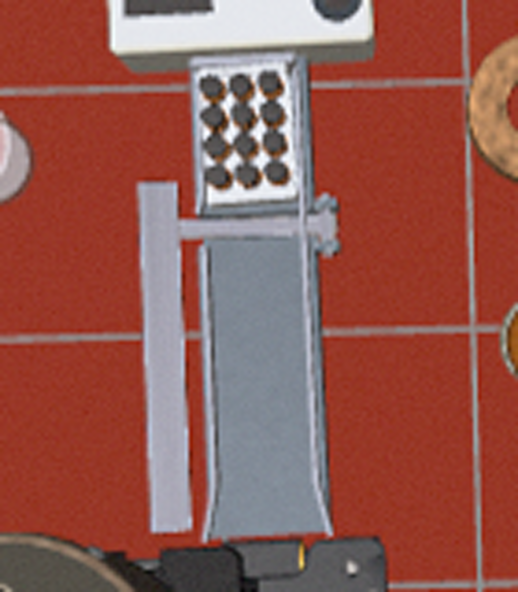

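View pics/scene_20.png

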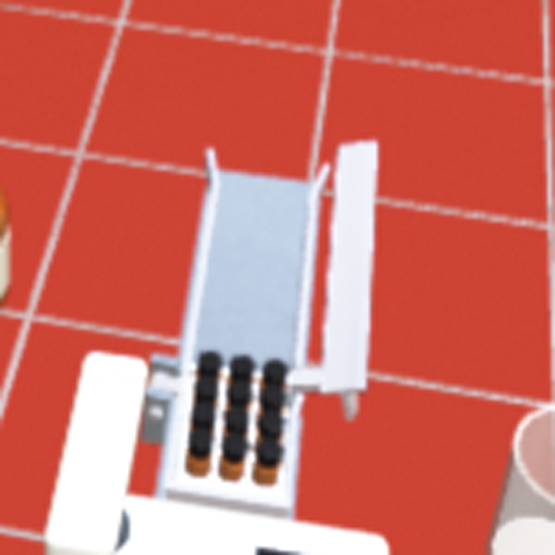

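```bash
python3 -c "
from station import r
print(r.finish_job())"
```

```text
the job is handed in; nothing more can be done
None
```

I loaded the rack and handed the job in at about 19.5 s of the 35 s allowed. I held the finger bar down with the left fingertip and pushed the rack over the gate with the right one. With the rack at the stop, I backed off, let the gate up and moved clear.

**Last checks:**
- **Rack:** both pictures show it square and against the end stop, and it stayed there after I let go.
- **Gate:** it is fully up, with the finger bar's corner back within about half a pixel of where it started. There is a clear gap between the gate and the rack's rear.
- **Robot:** nothing is touching, and the wrist force reads about zero.
- **Bottle, beaker and cork ring:** I never went near them.

**What went less smoothly:**
- **Force:** the rack dragged at first because of friction at the fingertips. The wrist force reached about 43 N along x, and about 62 N in all. That is under the 120 N wrist limit. I took this as fingertip load, so I did not count it against the 40 N limit on the arm and gripper body.
- **Snag:** the rack turned slightly in the chute and caught on the left wall's edge at the gate slot. I freed it with a small sideways shift.
- **Squaring:** it reached the stop about 3° out of square, so I squared it with the bar still held down.
- **Gate height:** I never measured the gate angle directly. From fingertip height it was about 0.31 to 0.35 rad, going by where I judged the hard stop to be. That is above the 0.28 rad needed.
- **Tool lean:** the tool ended up leaning about 7°, with no visible effect on the result.

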